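# Load the kiln carrier from the drying rack in reverse order

### The arm

A 7-joint arm with a two-finger parallel gripper is mounted at the origin on the work surface; the furniture and walls round the work are solid. World frame = base frame: x ahead of the robot, y to its left, z up, the work surface at z = 0. Lengths are in m, angles in rad, forces in N, time in s.
With the tool pointing down it reaches from about 0.35 to 0.9 m from the base axis. Payload 8.1 kg.
Tool frame: the origin (TCP) lies midway between the tips of the shut fingers; the grasp point (between the pads) lies arm.grasp_offset behind it (arm.grasp_offset is the distance from the TCP to the grasp point, in m); z points along the fingers, y is the line along which they close (so a half turn about z gives the same grasp; the last joint's range is limited). The gripper opens to 92 mm and grips with 3 to 60 N. Pads are 19 mm wide; open, the fingers measure 130 mm over their backs; the gripper's body (75 mm by 190 mm) begins 47 mm behind the grasp point.
Start: joints at [1.084, 0.434, 0.025, 1.573, -0.012, 1.134, -0.075], TCP at [0.234, -0.58, 0.227] pointing down, gripper open.
Joint ranges: [-2.62, 2.62], [-0.44, 2.09], [-1.27, 1.32], [0.08, 2.57], [-1.32, 4.46], [0.12, 2], [-2.74, 2.74]. Speed limits (rad/s): [2.22, 2.22, 3.01, 3.01, 3.14, 3.14, 3.14].

### API

Orientations are given as a rotation vector (axis times angle).
In Python, from cell import observe, imaging, arm gives the robot as it stands.
- The arm moves only by the tool apply_moves, never from a script. Its argument "commands" is a list of rows, each a list of 5 numbers: the opening in per cent of the stroke, from 0 (shut) to 100 (fully open), then the shift along the world's x, y, z in units of 0.06 m (1.0 is 0.06 m), then the turn about the world's z in units of 0.5 rad (1.0 is 0.5 rad). A call has 1 to 12 rows; each row shifts and turns the commanded pose from where the row before left it; what a row does not reach is not made up. A row lasts 1/8 s, in which the tool goes at most 62.5 mm and 10.7 degrees, less where a joint would pass 70% of its speed; a pose out of reach is approached as far as the arm can. A call with a number of a shift or a turn outside -1 to 1 is refused whole. A call with a gripper value outside its range is refused whole. The fingers move at their own pace and stop on an object; "newtons" is the grip in N (left out, the last holds). Time passes only in rows, so rows that do not move let the fingers close. It gives the time, the measured TCP pose, the force, the opening and the grip force at its end, in the units of the state.
- observe(): the state, without advancing time (a new reading comes with each control period).
- imaging.get_image(name): name is "scene" or "top" or "wrist"; returns (picture, depth): 384x512x3 uint8, red, green, blue; 384x512 float32, m along the optical axis (not along the pixel's ray), 0 where there is no reading.
- imaging.camera_params(name): a dict with "camera_matrix" (3x3 intrinsics, pixels), "dist" ([k1, k2, p1, p2, k3] as OpenCV has them; the pictures are not rectified), "origin" and "rotation" of the camera in the world; the wrist camera has in their place "tool_from_camera" (4x4, takes a point from camera to tool coordinates, whose origin is the TCP and whose axes are the flange's). Camera axes: x right, y up, looking along -z (the intrinsics and any distortion apply to the point x, -y, -z); pixel columns grow to the right and rows downward; lengths in m; the calibration is good to about 2 mm. A picture is of the moment at which its call begins: read the wrist's pose just before it. camera_params takes no time and is no camera call.
- arm.sign_off(): hands the job in; it is judged then, once.
The state is a dict: "clock": time; "joints": joint angles; "dq": joint speeds; "joint_efforts": joint torques, N m; "position": TCP position; "ee_rot": TCP orientation; "force": force on the tool from outside, world axes, zero at the start; "ft_torque": the same for the moment, N m; "width": opening from 0.0 (shut) to 1.0 (fully open); "gripper_force": force on a finger pad.
Only numpy, scipy, OpenCV 4.12 (cv2) and the standard library are available. Lean on these libraries where they do the work, as an engineer would, in place of code of your own. Each camera call takes 0.05 s, during which the arm holds its last target. There are 200 camera calls.

### The job

The four white pieces on the brown drying rack are dry: move them to the dark kiln carrier, one to each bay, in reverse order, so that the piece now nearest the robot ends up farthest from it, the second nearest ends up second farthest, and so on. Stand each piece upright on the floor of its bay, near the middle and not on the ribs; set them down gently, without dropping them or knocking any over.

Things in the scene. Friction and masses are not known exactly. Their poses are not given: they have to be found in the camera images.
- drying_rack: The drying rack: brown wooden board, 234 x 66 x 14 mm, full at start: four bays in a row, centres at x = -85.5, -28.5, 28.5, 85.5 mm, y = 0, each 53 (x) by 58 mm, flat floor 10 mm above the table, ribs and rim 4 mm thick standing 4 mm above that floor; one piece in each. Fixed, left or right. Origin: centre of its underside, on the table; +x along the row away from the robot (within 0.2 rad), z up.
- kiln_carrier: The kiln carrier: dark steel board with bright ribs, 234 x 66 x 14 mm, empty at the start: four bays in a row, centres at x = -85.5, -28.5, 28.5, 85.5 mm, y = 0, each 53 (x) by 58 mm, flat floor 10 mm above the table, ribs and rim 4 mm thick standing 4 mm above that floor. Fixed, left or right. Origin: centre of its underside, on the table; +x along the row away from the robot (within 0.2 rad), z up.
- cup_mid (a point): Loose white ceramic cup, open at the top, round: 42 mm diameter at the rim, slightly narrower below, 52 mm tall, wall 4 mm. This point: on its axis, half-way up (26 mm above its foot); z up. A safe place to grip. About 50 to 110 g.
- vase_mid (a point): Loose white ceramic bud vase, round: straight body 40 mm in diameter from 14 to 38 mm above its foot, foot 34 mm, thin neck 15 mm, lip 22 mm, 58 mm tall. This point: on its axis, half-way up (29 mm above its foot); z up. A safe place to grip. About 50 to 110 g.
- shaker_mid (a point): Loose white ceramic shaker, round: straight body 34 mm in diameter up to 36 mm above its foot, then a shoulder and a small knob 14 mm wide on top, 54 mm tall. This point: on its axis, half-way up (27 mm above its foot); z up. A safe place to grip. About 50 to 110 g.
- holder_mid (a point): Loose white ceramic candle holder, a square open-topped box 36 x 36 x 50 mm, wall 5 mm; its x and y axes are square to its sides, and at the start within 0.2 rad of those of the drying rack. This point: on its axis, half-way up (25 mm above its foot); z up. A safe place to grip. About 50 to 110 g.
- pad_cup: Cork pad, round, 46 mm across, 3 mm thick, fixed in the middle of a bay of the drying rack; the cup stands on it at the start. Origin: centre of its underside, 10 mm above the table.
- pad_vase: Cork pad, round, 46 mm across, 3 mm thick, fixed in the middle of a bay of the drying rack; the bud vase stands on it at the start. Origin: centre of its underside, 10 mm above the table.
- pad_shaker: Cork pad, round, 46 mm across, 3 mm thick, fixed in the middle of a bay of the drying rack; the shaker stands on it at the start. Origin: centre of its underside, 10 mm above the table.
- pad_holder: Cork pad, round, 46 mm across, 3 mm thick, fixed in the middle of a bay of the drying rack; the square candle holder stands on it at the start. Origin: centre of its underside, 10 mm above the table.
There are look-alikes about, which are no part of the job. Leave any blue or turquoise look-alike of the part that bears cup_mid alone.

How it is judged:
By the outcome, as a careful person would: the job done as asked, in the order asked, and still so for the second after the job is handed in, with the robot touching nothing.
It also fails if it takes over 96 s, if anything falls off the work surface, if the arm or the gripper's body presses on something with over 40 N, if the wrist force passes 120 N, or if a joint passes its speed limit or range.

## Working session

There is one attempt and no reset: what is moved stays moved. The work goes in short steps, Python scripts to look and compute and a tool call to move; the robot and the scene stay as the last step left them, time stands still between calls to the robot, and variables do not carry over. Pictures are saved under pics/ and viewed, at most 14 in all, crops included, and the job is handed in when it is done.

Besides the shell and the picture viewer there is one more tool, called after ">>>" as a command line: name --pt "numbers of a row" for each row, then --argument value for the rest. apply_moves: Moves the arm, as the interface text tells. Its arguments: {"type":"object","properties":{"commands":{"type":"array"},"newtons":{"type":"number"}},"required":["commands"]}

```bash
mkdir -p pics; ls
cat > h.py <<'E'
import numpy as np,cv2
from cell import observe,imaging,arm
from scipy.spatial.transform import Rotation as R
def cam(n,s=None):
    p=imaging.camera_params(n)
    if n=="wrist":
        T=np.eye(4);T[:3,:3]=R.from_rotvec(s["ee_rot"]).as_matrix();T[:3,3]=s["position"]
        T=T@np.array(p["tool_from_camera"]);o,r=T[:3,3],T[:3,:3]
    else:o,r=np.array(p["origin"]),np.array(p["rotation"])
    return np.array(p["camera_matrix"]),np.array(p["dist"],float),o,r
def cloud(n,d,s=None):
    K,D,o,r=cam(n,s);h,w=d.shape
    u,v=np.meshgrid(np.arange(w),np.arange(h))
    q=cv2.undistortPoints(np.stack([u,v],-1).reshape(-1,1,2).astype(np.float64),K,D).reshape(h,w,2)
    P=np.stack([q[...,0]*d,-q[...,1]*d,-d],-1)
    return P@r.T+o
def grab(n,f=None):
    s=observe();im,d=imaging.get_image(n)
    if f:cv2.imwrite(f,im[...,::-1])
    return s,im,d,cloud(n,d,s)
E
python3 - <<'E'
from h import *
for n in("scene","top"):
    s,im,d,P=grab(n,f"pics/{n}0.png");np.savez(f"{n}0.npz",im=im,d=d,P=P)
print(arm.grasp_offset,s); print(cam("top")[2:])
E
```

```text
picsTraceback (most recent call last):
  File "<stdin>", line 3, in <module>
  File "h.py", line 20, in grab
    return s,im,d,cloud(n,d,s)
                  ~~~~~^^^^^^^
  File "h.py", line 16, in cloud
    return P@r.T+o
           ~~~~~^~
ValueError: operands could not be broadcast together with shapes (384,512) (3,)
```

```bash
sed -i 's/r=np.array(p\["origin"\]),np.array(p\["rotation"\])/r=np.array(p["origin"]),R.from_rotvec(p["rotation"]).as_matrix()/' h.py
python3 - <<'E'
from h import *
for n in("scene","top"):
    s,im,d,P=grab(n,f"pics/{n}0.png");np.savez(f"{n}0.npz",im=im,d=d,P=P)
print(arm.grasp_offset,s); print(cam("top")[2:])
E
```

```text
0.0188 {'clock': 0.1, 'joints': array([ 1.08440647,  0.43514312,  0.02496185,  1.57399392, -0.01158424,
        1.13396768, -0.0751055 ]), 'dq': array([-2.43162002e-03, -1.73914569e-03, -2.62432503e-04, -1.12876360e-03,
       -9.00707009e-04,  1.57344960e-04,  2.86574463e-05]), 'joint_efforts': array([ 2.85915274e-03, -6.69131184e+01,  9.87672396e-01, -3.15143037e+01,
       -6.05239347e-02,  3.75187676e-02,  8.79027675e-05]), 'position': array([ 0.23381161, -0.57914227,  0.22603434]), 'ee_rot': array([-3.08265844e+00, -5.98824161e-01,  6.14456550e-04]), 'force': array([0.54372343, 0.50814375, 0.06400722]), 'ft_torque': array([ 0.05682377, -0.03716051,  0.04995767]), 'gripper_force': 0.0, 'width': 0.9960585335248118}
(array([ 0.4124653 , -0.02259484,  0.99118977]), array([[ 0.01343464,  0.98957546, -0.1433873 ],
       [-0.99955997,  0.01708383,  0.02424906],
       [ 0.02644588,  0.14299843,  0.98936953]]))
```

View pics/top0.png

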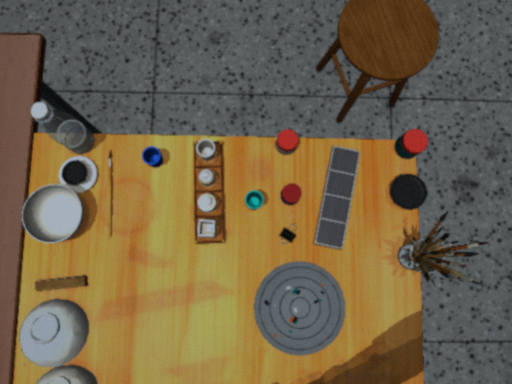

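View pics/scene0.png

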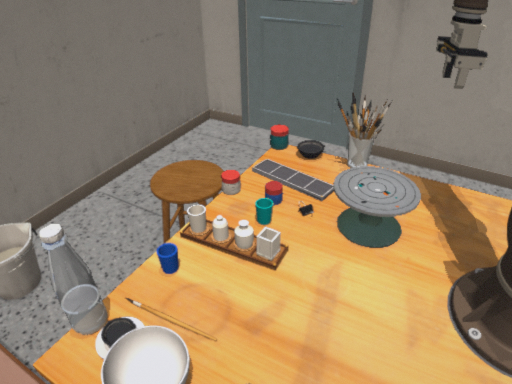

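Top view: rack at (209,192) holds, near to far, the square holder (206,228), two bottle shapes (206,202) and (206,176), and the cup (206,149). The carrier is at (337,197). Blue (152,156) and turquoise (254,199) cups are look-alikes and must be left. A potter's wheel (300,307) and jars (287,140), (291,193) are obstacles.

Run:
```python
from h import *
z=np.load("top0.npz");P=z["P"];im=z["im"];d=z["d"]
Z=P[...,2]
print("table",np.median(Z[250:290,120:180]))
def comp(mask,box,nm):
    m=np.zeros_like(mask);r0,r1,c0,c1=box;m[r0:r1,c0:c1]=mask[r0:r1,c0:c1]
    q=P[m&(d>0)];r=cv2.minAreaRect(q[:,:2].astype(np.float32)*1000)
    print(nm,len(q),"rect",np.round(r[0],1),np.round(r[1],1),round(r[2],1),"z",np.round(np.percentile(q[:,2],[2,50,98])*1000,1));return q
zz=(Z>.006)&(Z<.025)
comp(zz,(135,250,188,230),"rack");comp(zz,(140,255,310,365),"carrier")
for n,b in dict(p1=(216,242,193,228),p2=(190,214,193,228),p3=(164,189,193,228),p4=(134,162,193,228)).items():
    comp(Z>.03,b,n); comp(Z>.05,b,n+" top")
for n,b in dict(wheel=(255,360,250,350),jar1=(125,155,272,302),jar2=(180,206,278,304),teal=(186,212,243,268),blk=(225,245,275,300)).items(): comp(Z>.02,b,n)
crop=im[130:250,185:360];cv2.imwrite("pics/crop.png",cv2.resize(crop[...,::-1],None,fx=4.5,fy=4.5,interpolation=3))
```

```text
table 0.00010202293747196833
rack 2087 rect [571.4  62. ] [242.7  73.6] 3.1 z [ 7.3 12.3 20.5]
carrier 2828 rect [ 560.4 -222.7] [ 96.9 233.6] 76.1 z [ 6.8 10.8 16.1]
p1 197 rect [480.1  63.8] [36.3 36.3] 88.4 z [32.3 61.7 65.5]
p1 top 155 rect [480.1  63.8] [36.3 36.3] 88.4 z [51.5 62.6 65.6]
p2 281 rect [535.9  66.1] [38.3 38.3] 46.1 z [34.8 55.1 72.9]
p2 top 248 rect [536.7  65.9] [37.6 37. ] 0.9 z [50.8 55.7 72.9]
p3 204 rect [593.9  68.2] [31.7 33.2] 26.6 z [33.4 55.8 69.1]
p3 top 167 rect [594.4  68.2] [30.5 30.9] 19.8 z [50.7 56.8 69.2]
p4 219 rect [653.8  70.4] [40.6 40.2] 74.6 z [32.3 60.6 67.7]
p4 top 154 rect [653.8  70.4] [40.6 40.2] 74.6 z [50.6 63.6 67.8]
wheel 6755 rect [ 320.6 -128.6] [182.6 179.2] 0.7 z [106.7 109.9 113.2]
jar1 434 rect [ 680.8 -109.7] [48.  48.9] 22.0 z [21.9 49.1 52.9]
jar2 347 rect [ 560.5 -118.8] [42.7 42.9] 0.6 z [23.5 46.4 49.5]
teal 165 rect [543.8 -36.8] [39.7 39.1] 1.0 z [22.9 50.8 55. ]
blk 2 rect [ 472.1 -115. ] [11.4  0. ] -100.3 z [20.7 20.9 21.2]
```

View pics/crop.png

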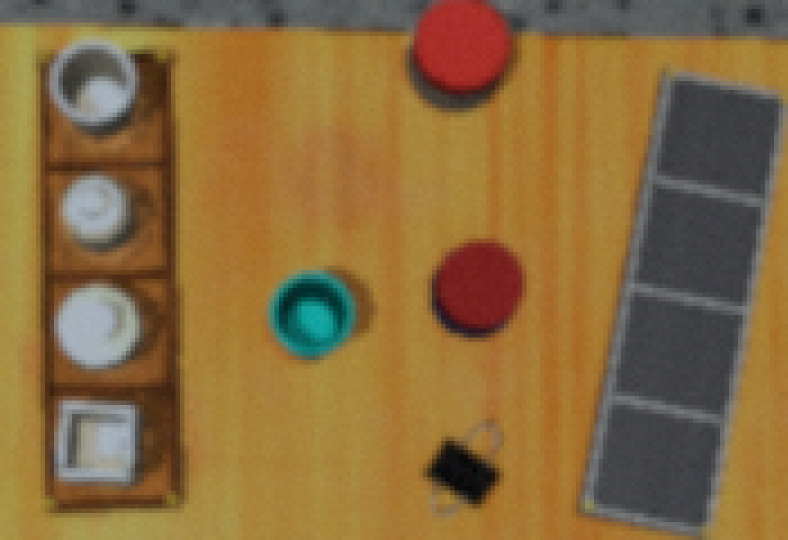

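The crop confirms the order near to far: square holder (crop 97,440), vase (97,325, body 38 mm, top 72 mm), shaker (97,210, narrower, top 69 mm), cup (93,85, open white rim). The turquoise cup (312,313) is a decoy. Next is a precise carrier pose by projecting its dark, unsaturated mask onto the z=12 mm plane.

```bash
cat >> h.py <<'E'
def plane(n,uv,z,s=None):
    K,D,o,r=cam(n,s)
    q=cv2.undistortPoints(np.array(uv,float).reshape(-1,1,2),K,D).reshape(-1,2)
    v=np.c_[q[:,0],-q[:,1],-np.ones(len(q))]@r.T
    return o+v*((z-o[2])/v[:,2])[:,None]
E
python3 - <<'E'
from h import *
z=np.load("top0.npz");im=z["im"]
S=cv2.cvtColor(im,cv2.COLOR_RGB2HSV)[...,1]
m=np.zeros(S.shape,np.uint8);m[135:255,308:368]=(S[135:255,308:368]<100)
n,l,st,_=cv2.connectedComponentsWithStats(m);i=1+np.argmax(st[1:,4])
v,u=np.where(l==i);q=plane("top",np.c_[u,v],.012)[:,:2]*1000
print("carrier",cv2.minAreaRect(q.astype(np.float32)),len(u),q.mean(0))
c=np.array([[46,508],[182,505],[170,58],[45,55]])/4.5+[184.6,129.6]
print("rack corners",plane("top",c,.012)[:,:2]*1000)
c=np.array([[55,478],[138,482],[136,402],[62,402]])/4.5+[184.6,129.6]
print("holder top corners",plane("top",c,.063)[:,:2]*1000)
o=observe();M=R.from_rotvec(o["ee_rot"]).as_matrix();print("tool y deg",np.degrees(np.arctan2(M[1,1],M[0,1])))
E
```

```text
carrier ((559.359619140625, -227.11294555664062), (67.59085083007812, 233.73680114746094), 78.78545379638672) 2966 [ 557.08827868 -226.57135487]
rack corners [[449.48596838  92.88964663]
 [451.99192643  25.76579317]
 [679.54922078  37.43366632]
 [679.87294346 101.2862475 ]]
holder top corners [[461.65229435  83.12192733]
 [460.38509418  44.15061547]
 [498.07425584  46.11081194]
 [497.5046384   80.99730464]]
tool y deg -68.01501810506356
```

>>> apply_moves --pt "100 0 0 0.8 0" --pt "100 0 0 0.8 0" --pt "100 0.1 0.7 0 0" --pt "100 0.1 0.7 0 0" --pt "100 0.1 0.7 0 0" --pt "100 0.15 0.7 0 0" --pt "100 0.3 0.7 0 -0.15" --pt "100 0.3 0.7 0 -0.15" --pt "100 0.35 0.7 0 -0.15" --pt "100 0.35 0.7 0 -0.15" --pt "100 0.35 0.7 0 -0.08" --pt "100 0.35 0.7 0 0"

```text
clock: 1.65
position: [0.3813, -0.1581, 0.3227]
ee_rot: [3.141, 0.067, 0.0]
force: [1.6, -0.5, -0.2]
width: 0.997
gripper_force: 0.0
```

>>> apply_moves --pt "100 0.33 0.74 -0.3 0" --pt "100 0.33 0.74 -0.3 0" --pt "100 0.33 0.74 -0.4 0" --pt "100 0.33 0.74 -0.4 0" --pt "100 0.33 0.74 -0.5 0" --pt "100 0 0 0 0" --pt "100 0 0 0 0"

```text
clock: 2.52
position: [0.4798, 0.0621, 0.2085]
ee_rot: [3.14, 0.069, -0.002]
force: [-0.2, -0.6, 0.4]
width: 0.999
gripper_force: 0.0
```

Run:
```python
from h import *
s,im,d,P=grab("wrist","pics/w1.png");np.savez("w1.npz",im=im,d=d,P=P,pos=s["position"],rot=s["ee_rot"])
print(s["position"],s["ee_rot"])
Z=P[...,2];hs=cv2.cvtColor(im,cv2.COLOR_RGB2HSV);w=(hs[...,1]<60)&(d>0)&(Z>.03)&(Z<.08)
n,l,st,_=cv2.connectedComponentsWithStats(w.astype(np.uint8))
for i in range(1,n):
    if st[i,4]<300:continue
    q=P[l==i];q=q[q[:,2]>q[:,2].max()-.012] if False else q
    r=cv2.minAreaRect(q[:,:2].astype(np.float32)*1000);print(st[i],np.round(r[0],1),np.round(r[1],1),round(r[2],1),np.percentile(q[:,2],[2,98]))
s2,im,d,P=grab("scene","pics/s1.png")
```

```text
[0.47975583 0.06208878 0.20851564] [ 3.14044678e+00  6.90881940e-02 -1.58833499e-03]
[ 239   33   35   40 1065] [591.9  69.5] [31.6 30.8] 3.3 [0.04692379 0.06631938]
[ 237   96   40   41 1271] [535.3  66.8] [37.2 37.1] 2.7 [0.04970821 0.07060707]
[237 153  39  43 998] [479.   64.8] [35.4 35.6] 87.5 [0.03163317 0.06275891]
```

View pics/w1.png

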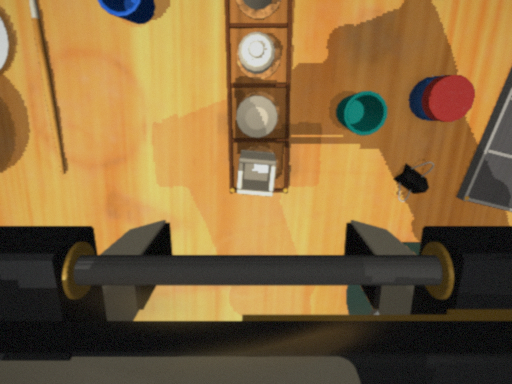

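View pics/s1.png

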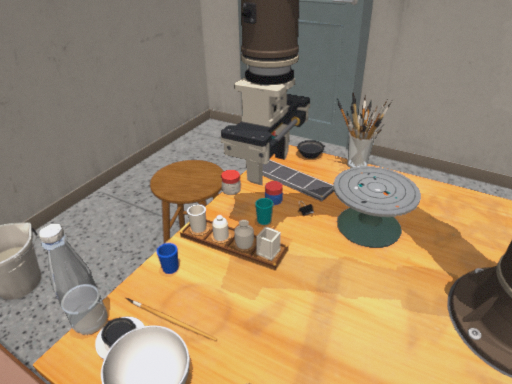

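Wrist view: holder at (257,172), yawed about -5° to the rack, vase (257,117), shaker (257,50). It agrees with the top view within about 1.5 mm. The scene view confirms the gripper's long side lies along the closing direction. I'll turn to match the holder and go down.

>>> apply_moves --pt "80 0 0.04 -0.3 -0.16" --pt "80 0 0 -0.6 0" --pt "80 0 0 -0.6 0" --pt "80 0 0 -0.5 0" --pt "80 0 0 -0.5 0" --pt "80 0 0 -0.35 0" --pt "80 0 0 -0.2 0" --pt "80 0 0 -0.06 0" --pt "80 0 0 0 0" --pt "80 0 0 0 0" --newtons 15

```text
clock: 3.88
position: [0.4806, 0.0649, 0.0229]
ee_rot: [-3.141, 0.057, -0.002]
force: [0.1, -0.2, 0.2]
width: 0.803
gripper_force: 0.0
```

>>> apply_moves --pt "30 0 0 0 0" --pt "30 0 0 0 0" --pt "30 0 0 0 0" --pt "30 0 0 0 0" --pt "30 0 0 0 0" --pt "30 0 0 0 0" --pt "30 0 0 0 0" --pt "30 0 0 0 0" --newtons 15

```text
clock: 4.88
position: [0.48, 0.0648, 0.0221]
ee_rot: [3.141, -0.057, -0.0]
force: [0.3, -0.6, 1.3]
width: 0.394
gripper_force: 15.0
```

>>> apply_moves --pt "30 0 0 0.2 0" --pt "30 0 0 0.5 0" --pt "30 0 0 0.5 0" --pt "30 0.2 -0.3 0.3 0" --pt "30 0.38 -0.7 0 -0.05" --pt "30 0.38 -0.7 0 -0.06" --pt "30 0.38 -0.7 0 -0.05" --pt "30 0.38 -0.7 0 -0.05" --pt "30 0.38 -0.7 0 -0.05" --pt "30 0.38 -0.7 0 -0.05" --pt "30 0.24 -0.64 0 0" --pt "30 0.12 -0.4 0 0"

```text
clock: 6.38
position: [0.6505, -0.27, 0.1126]
ee_rot: [3.127, -0.303, 0.0]
force: [0.5, 0.4, -0.5]
width: 0.392
gripper_force: 15.0
```

>>> apply_moves --pt "30 0 0 0 0" --pt "30 0 0 0 0"

```text
clock: 6.62
position: [0.6503, -0.2663, 0.1125]
ee_rot: [-3.126, 0.299, 0.0]
force: [-0.1, -0.4, -1.1]
width: 0.392
gripper_force: 15.0
```

Run:
```python
from h import *
s,im,d,P=grab("wrist","pics/w2.png")
print(s["position"],s["ee_rot"],s["width"],s["gripper_force"])
```

```text
[ 0.65028705 -0.2663056   0.11246504] [-3.12613786e+00  2.98683326e-01  2.38638478e-04] 0.39238280182343876 15.000047385692596
```

View pics/w2.png

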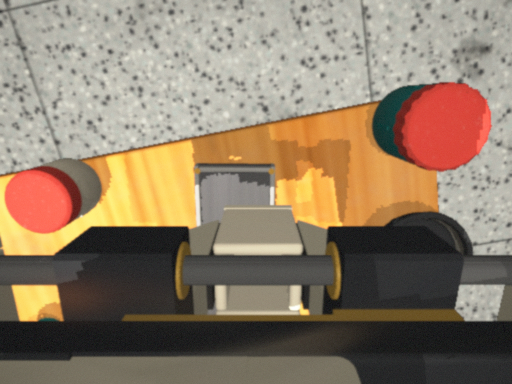

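The holder hangs straight in the gripper. The carrier's far rim is visible at (196–275,165), and the tool is about 22 mm too far right, which I'll correct. A tall red-lid jar (435,125) and dish (430,240) need a clearance check.

Run:
```python
from h import *
s=observe();print(plane("wrist",[[196,165],[275,165]],.014,s).round(4))
z=np.load("top0.npz");P=z["P"];Z=P[...,2]
for n,b in dict(tall=(125,160,392,432),dish=(170,212,385,430),brush=(210,275,392,490)).items():
    r0,r1,c0,c1=b;q=P[r0:r1,c0:c1].reshape(-1,3);q=q[(q[:,2]>.015)&(q[:,2]<.4)]
    print(n,np.percentile(q,[2,98],0).round(3).tolist())
```

```text
[[ 0.6801 -0.22    0.014 ]
 [ 0.6681 -0.2821  0.014 ]]
tall [[0.652, -0.418, 0.019], [0.704, -0.365, 0.064]]
dish [[0.535, -0.424, 0.016], [0.608, -0.347, 0.032]]
brush [[0.392, -0.462, 0.026], [0.494, -0.354, 0.192]]
```

>>> apply_moves --pt "30 -0.117 0.367 0 0" --pt "30 0 0 -0.4 0" --pt "30 0 0 -0.5 0" --pt "30 0 0 -0.3 0" --pt "30 0 0 -0.15 0" --pt "30 0 0 -0.08 0" --pt "30 0 0 -0.04 0" --pt "30 0 0 0 0" --pt "30 0 0 0 0"

```text
clock: 7.8
position: [0.6437, -0.2457, 0.0245]
ee_rot: [3.127, -0.3, 0.001]
force: [0.4, 0.3, -1.1]
width: 0.387
gripper_force: 15.0
```

>>> apply_moves --pt "30 0 0.02 -0.03 0" --pt "30 0 0 -0.03 0" --pt "30 0 0 -0.02 0" --pt "30 0 0 -0.01 0" --pt "30 0 0 0 0" --pt "30 0 0 0 0"

```text
clock: 8.55
position: [0.6434, -0.2443, 0.0192]
ee_rot: [3.127, -0.3, -0.0]
force: [-3.4, 0.8, 6.1]
width: 0.391
gripper_force: 15.0
```

>>> apply_moves --pt "45 0 0 0 0" --pt "52 0 0 0 0" --pt "60 0 0 0 0" --pt "60 0 0 0 0" --pt "60 0 0 0.2 0" --pt "60 0 0 0.5 0" --pt "60 0 0 0.5 0" --pt "70 -0.1 0.3 0.35 0" --pt "80 -0.25 0.7 0 0.1" --pt "80 -0.25 0.7 0 0.1" --pt "80 -0.25 0.7 0 0.1" --pt "80 -0.25 0.7 0 0.1"

```text
clock: 10.05
position: [0.5772, -0.057, 0.1126]
ee_rot: [3.141, 0.016, 0.002]
force: [0.4, 0.3, 0.9]
width: 0.797
gripper_force: 0.0
```

>>> apply_moves --pt "80 -0.25 0.7 0 0.07" --pt "80 -0.25 0.7 0 0" --pt "80 -0.2 0.5 0 0" --pt "80 0 0.18 0 0" --pt "80 0 0 0 0" --pt "80 0 0 0 0"

```text
clock: 10.8
position: [0.5361, 0.0648, 0.1116]
ee_rot: [3.14, 0.065, 0.0]
force: [0.2, -0.3, -0.0]
width: 0.804
gripper_force: 0.0
```

Run:
```python
from h import *
s,im,d,P=grab("top","pics/t2.png");print(s["position"],s["ee_rot"])
Z=P[...,2]
for n,b in dict(holder=(135,170,330,365)).items():
    r0,r1,c0,c1=b;q=P[r0:r1,c0:c1].reshape(-1,3);q=q[(q[:,2]>.03)&(q[:,2]<.09)]
    r=cv2.minAreaRect(q[:,:2].astype(np.float32)*1000);print(n,r,np.percentile(q[:,2],[2,98]))
c=im[100:280,150:370];cv2.imwrite("pics/t2c.png",cv2.resize(c[...,::-1],None,fx=3,fy=3))
```

```text
[0.53605016 0.06481953 0.11160967] [3.14007463e+00 6.54678843e-02 4.81668789e-04]
holder ((643.2091064453125, -241.2613067626953), (36.96133041381836, 36.92160415649414), 77.05525970458984) [0.03099216 0.06239759]
```

View pics/t2c.png

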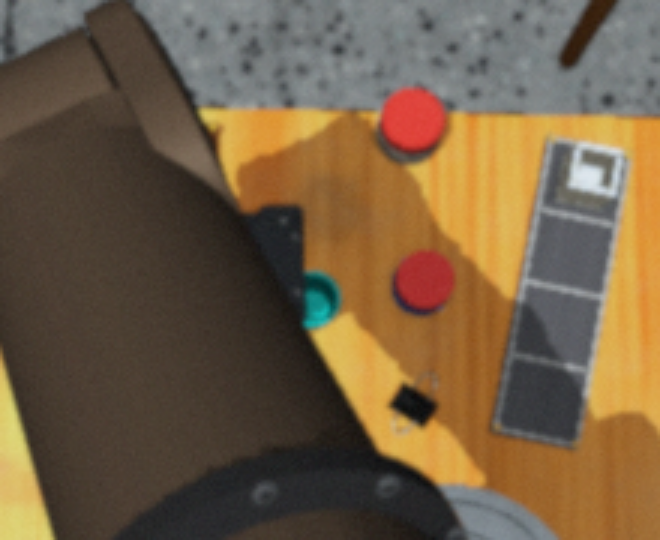

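The holder stands in the far bay (crop 593,172), centred within 3 mm. On to the vase.

>>> apply_moves --pt "80 0 0.027 -0.35 0" --pt "80 0 0 -0.5 0" --pt "80 0 0 -0.35 0" --pt "80 0 0 -0.2 0" --pt "80 0 0 -0.073 0" --pt "80 0 0 0 0" --pt "70 0 0 0 0" --pt "30 0 0 0 0" --pt "30 0 0 0 0" --pt "30 0 0 0 0" --pt "30 0 0 0 0" --pt "30 0 0 0 0"

```text
clock: 12.35
position: [0.5355, 0.0679, 0.0233]
ee_rot: [3.141, 0.068, 0.0]
force: [-0.7, -0.5, 5.1]
width: 0.433
gripper_force: 15.0
```

>>> apply_moves --pt "30 0 0 0 0" --pt "30 0 0 0 0"

```text
clock: 12.6
position: [0.5355, 0.0679, 0.0233]
ee_rot: [3.141, 0.068, 0.0]
force: [-0.9, -2.3, 5.5]
width: 0.432
gripper_force: 15.0
```

>>> apply_moves --pt "30 0 0 0.2 0" --pt "30 0 0 0.5 0" --pt "30 0 0 0.5 0" --pt "30 0.065 -0.3 0.3 0" --pt "30 0.1 -0.6 0 -0.08" --pt "30 0.1 -0.65 0 -0.08" --pt "30 0.12 -0.65 0 -0.08" --pt "30 0.12 -0.65 0 -0.08" --pt "30 0.12 -0.65 0 -0.08" --pt "30 0.12 -0.65 0 -0.08" --pt "30 0.12 -0.57 0 0" --pt "30 0 -0.3 0 0"

```text
clock: 14.1
position: [0.5873, -0.2349, 0.1133]
ee_rot: [3.126, -0.31, 0.0]
force: [0.0, -0.3, -1.2]
width: 0.43
gripper_force: 15.0
```

>>> apply_moves --pt "30 0 0 0 0" --pt "30 0 0 0 0"

```text
clock: 14.35
position: [0.5873, -0.2309, 0.1133]
ee_rot: [-3.125, 0.305, 0.0]
force: [-0.5, 1.5, -1.4]
width: 0.427
gripper_force: 15.0
```

>>> apply_moves --pt "30 0 -0.04 -0.3 0" --pt "30 0 0 -0.5 0" --pt "30 0 0 -0.35 0" --pt "30 0 0 -0.2 0" --pt "30 0 0 -0.1 0" --pt "30 0 0 -0.04 0" --pt "30 0 0 -0.03 0" --pt "30 0 0 -0.02 0" --pt "30 0 0 -0.01 0" --pt "30 0 0 0 0" --pt "30 0 0 0 0"

```text
clock: 15.72
position: [0.5875, -0.2356, 0.0204]
ee_rot: [3.126, -0.308, 0.001]
force: [0.1, -0.3, 1.2]
width: 0.43
gripper_force: 15.0
```

>>> apply_moves --pt "30 0 0 -0.01 0" --pt "47 0 0 0 0" --pt "54 0 0 0 0" --pt "62 0 0 0 0" --pt "62 0 0 0 0" --pt "62 0 0 0.2 0" --pt "62 0 0 0.5 0" --pt "62 0 0 0.5 0" --pt "70 0 0.3 0.35 0" --pt "80 0.02 0.7 0 0.1" --pt "80 0.02 0.7 0 0.1" --pt "80 0.02 0.7 0 0.1"

```text
clock: 17.23
position: [0.5905, -0.0886, 0.1131]
ee_rot: [-3.14, 0.069, -0.0]
force: [-0.0, -0.0, -0.4]
width: 0.803
gripper_force: 0.0
```

>>> apply_moves --pt "80 0.02 0.7 0 0.1" --pt "80 0.015 0.7 0 0.08" --pt "80 0 0.7 0 0" --pt "80 0 0.4 0 0" --pt "80 0 0.17 0 0" --pt "80 0 0 0 0" --pt "80 0 0 0 0"

```text
clock: 18.1
position: [0.593, 0.0672, 0.1125]
ee_rot: [3.14, 0.066, -0.0]
force: [0.1, -0.7, 0.7]
width: 0.801
gripper_force: 0.0
```

Run:
```python
from h import *
s,im,d,P=grab("top","pics/t3.png");print(s["position"],s["ee_rot"])
for n,b in dict(holder=(135,165,330,365),vase=(168,195,322,365)).items():
    r0,r1,c0,c1=b;q=P[r0:r1,c0:c1].reshape(-1,3);q=q[(q[:,2]>.03)&(q[:,2]<.09)]
    r=cv2.minAreaRect(q[:,:2].astype(np.float32)*1000);print(n,r,np.percentile(q[:,2],[2,98]))
```

```text
[0.59299122 0.06716345 0.11248551] [ 3.13992791e+00  6.60699983e-02 -3.97463042e-04]
holder ((643.0, -241.40438842773438), (36.90523147583008, 35.939178466796875), 77.89697265625) [0.0315684  0.06289076]
vase ((587.6453247070312, -233.86587524414062), (36.34430694580078, 37.34983444213867), 45.52980422973633) [0.03297108 0.06958975]
```

Holder and vase stand where intended. Next the shaker.

>>> apply_moves --pt "80 0 0.025 -0.35 0" --pt "80 0 0 -0.5 0" --pt "80 0 0 -0.4 0" --pt "80 0 0 -0.2 0" --pt "80 0 0 -0.085 0" --pt "80 0 0 0 0" --pt "60 0 0 0 0" --pt "25 0 0 0 0" --pt "25 0 0 0 0" --pt "25 0 0 0 0" --pt "25 0 0 0 0" --pt "25 0 0 0 0"

```text
clock: 19.65
position: [0.593, 0.07, 0.0206]
ee_rot: [3.141, 0.068, 0.0]
force: [0.6, -1.1, 2.3]
width: 0.364
gripper_force: 15.0
```

>>> apply_moves --pt "25 0 0 0 0" --pt "25 0 0 0 0" --pt "25 0 0 0 0"

```text
clock: 20.02
position: [0.593, 0.0701, 0.0205]
ee_rot: [3.141, 0.069, 0.0]
force: [-0.6, -2.0, 3.8]
width: 0.364
gripper_force: 15.0
```

>>> apply_moves --pt "25 0 0 0.2 0" --pt "25 0 0 0.5 0" --pt "25 0 0 0.5 0" --pt "25 -0.067 -0.3 0.34 0" --pt "25 -0.14 -0.6 0 -0.08" --pt "25 -0.14 -0.65 0 -0.08" --pt "25 -0.14 -0.65 0 -0.08" --pt "25 -0.14 -0.65 0 -0.08" --pt "25 -0.14 -0.65 0 -0.08" --pt "25 -0.14 -0.65 0 -0.08" --pt "25 -0.12 -0.45 0 0" --pt "25 0 -0.27 0 0"

```text
clock: 21.52
position: [0.5309, -0.2235, 0.1133]
ee_rot: [3.126, -0.31, -0.0]
force: [0.4, 0.9, -1.0]
width: 0.362
gripper_force: 15.0
```

>>> apply_moves --pt "25 0 0 0 0" --pt "25 0 0 0 0"

```text
clock: 21.78
position: [0.532, -0.2203, 0.113]
ee_rot: [-3.126, 0.305, -0.0]
force: [-0.3, 0.5, -0.3]
width: 0.364
gripper_force: 15.0
```

>>> apply_moves --pt "25 0 -0.02 -0.3 0" --pt "25 0 0 -0.5 0" --pt "25 0 0 -0.35 0" --pt "25 0 0 -0.2 0" --pt "25 0 0 -0.1 0" --pt "25 0 0 -0.06 0" --pt "25 0 0 -0.04 0" --pt "25 0 0 -0.02 0" --pt "25 0 0 -0.02 0" --pt "25 0 0 0 0" --pt "25 0 0 0 0"

```text
clock: 23.15
position: [0.5315, -0.2233, 0.0176]
ee_rot: [3.126, -0.308, 0.0]
force: [-0.1, -0.0, -0.4]
width: 0.368
gripper_force: 15.0
```

>>> apply_moves --pt "25 0 0 -0.01 0" --pt "25 0 0 0 0" --pt "25 0 0 0 0"

```text
clock: 23.52
position: [0.5315, -0.2233, 0.0175]
ee_rot: [3.126, -0.308, 0.001]
force: [-2.3, 0.9, 7.1]
width: 0.363
gripper_force: 15.0
```

>>> apply_moves --pt "42 0 0 0 0" --pt "50 0 0 0 0" --pt "60 0 0 0 0" --pt "60 0 0 0 0" --pt "60 0 0 0.2 0" --pt "60 0 0 0.5 0" --pt "60 0 0 0.5 0" --pt "70 0.1 0.3 0.37 0" --pt "80 0.27 0.65 0 0.1" --pt "80 0.27 0.65 0 0.1" --pt "80 0.27 0.65 0 0.1" --pt "80 0.27 0.65 0 0.1"

```text
clock: 25.02
position: [0.6028, -0.048, 0.1121]
ee_rot: [3.141, 0.008, 0.001]
force: [0.1, -0.3, -0.9]
width: 0.799
gripper_force: 0.0
```

>>> apply_moves --pt "80 0.27 0.65 0 0.08" --pt "80 0.27 0.65 0 0" --pt "80 0.2 0.45 0 0" --pt "80 0.1 0.24 0 0" --pt "80 0 0 0 0" --pt "80 0 0 0 0"

```text
clock: 25.78
position: [0.6523, 0.0682, 0.111]
ee_rot: [3.14, 0.066, -0.001]
force: [-0.1, 0.2, -0.3]
width: 0.8
gripper_force: 0.0
```

Run:
```python
from h import *
s,im,d,P=grab("top","pics/t4.png");print(s["position"],s["ee_rot"])
for n,b in dict(holder=(135,165,330,365),vase=(168,192,322,365),shaker=(195,220,320,365)).items():
    r0,r1,c0,c1=b;q=P[r0:r1,c0:c1].reshape(-1,3);q=q[(q[:,2]>.03)&(q[:,2]<.09)]
    r=cv2.minAreaRect(q[:,:2].astype(np.float32)*1000);print(n,r,np.percentile(q[:,2],[2,98]))
```

```text
[0.65225929 0.06820916 0.11104803] [ 3.13958596e+00  6.60852683e-02 -7.44602469e-04]
holder ((643.2448120117188, -241.5648956298828), (36.178192138671875, 36.34654998779297), 78.95352935791016) [0.03303924 0.06269577]
vase ((587.47412109375, -233.7390899658203), (36.3680419921875, 36.88825225830078), 45.60957717895508) [0.03325125 0.07057721]
shaker ((531.8231201171875, -221.60223388671875), (31.218372344970703, 30.297792434692383), 4.120948314666748) [0.03401515 0.06534672]
```

Three stand in place. Last, the cup.

>>> apply_moves --pt "80 0.01 0.015 -0.35 0" --pt "80 0 0 -0.5 0" --pt "80 0 0 -0.35 0" --pt "80 0 0 -0.2 0" --pt "80 0 0 -0.08 0" --pt "80 0 0 0 0" --pt "70 0 0 0 0" --pt "30 0 0 0 0" --pt "30 0 0 0 0" --pt "30 0 0 0 0" --pt "30 0 0 0 0" --pt "30 0 0 0 0"

```text
clock: 27.32
position: [0.6533, 0.071, 0.0224]
ee_rot: [3.141, 0.068, 0.0]
force: [0.3, -1.3, 2.5]
width: 0.436
gripper_force: 15.0
```

>>> apply_moves --pt "30 0 0 0 0" --pt "30 0 0 0 0"

```text
clock: 27.58
position: [0.6533, 0.0709, 0.0224]
ee_rot: [3.141, 0.068, 0.0]
force: [0.6, -1.2, 3.0]
width: 0.434
gripper_force: 15.0
```

>>> apply_moves --pt "30 0 0 0.2 0" --pt "30 0 0 0.5 0" --pt "30 0 0 0.5 0" --pt "30 -0.163 -0.3 0.3 0" --pt "30 -0.4 -0.6 0 -0.08" --pt "30 -0.4 -0.6 0 -0.08" --pt "30 -0.4 -0.6 0 -0.08" --pt "30 -0.4 -0.6 0 -0.08" --pt "30 -0.4 -0.6 0 -0.08" --pt "30 -0.4 -0.6 0 -0.08" --pt "30 -0.3 -0.5 0 0" --pt "30 -0.1 -0.3 0 0"

```text
clock: 29.08
position: [0.4721, -0.2138, 0.1121]
ee_rot: [3.125, -0.313, -0.003]
force: [0.1, 0.4, -1.0]
width: 0.437
gripper_force: 15.0
```

>>> apply_moves --pt "30 0 0 0 0" --pt "30 0 0 0 0"

```text
clock: 29.32
position: [0.4751, -0.2104, 0.1123]
ee_rot: [-3.126, 0.308, 0.0]
force: [1.1, 0.4, -0.8]
width: 0.439
gripper_force: 15.0
```

>>> apply_moves --pt "30 0.005 0 -0.3 0" --pt "30 0 0 -0.5 0" --pt "30 0 0 -0.35 0" --pt "30 0 0 -0.2 0" --pt "30 0 0 -0.1 0" --pt "30 0 0 -0.04 0" --pt "30 0 0 -0.03 0" --pt "30 0 0 -0.02 0" --pt "30 0 0 -0.01 0" --pt "30 0 0 0 0" --pt "30 0 0 0 0"

```text
clock: 30.7
position: [0.4758, -0.211, 0.0194]
ee_rot: [3.126, -0.308, 0.0]
force: [-0.2, -0.1, -0.3]
width: 0.439
gripper_force: 15.0
```

>>> apply_moves --pt "30 0 0 -0.01 0" --pt "30 0 0 0 0" --pt "30 0 0 0 0"

```text
clock: 31.08
position: [0.4761, -0.2111, 0.0192]
ee_rot: [3.126, -0.308, 0.002]
force: [-1.3, -0.2, 6.5]
width: 0.44
gripper_force: 15.0
```

Contact. Release, rise, and back off towards the rack side for a final look.

>>> apply_moves --pt "48 0 0 0 0" --pt "56 0 0 0 0" --pt "64 0 0 0 0" --pt "64 0 0 0 0" --pt "64 0 0 0.2 0" --pt "64 0 0 0.5 0" --pt "64 0 0 0.5 0" --pt "64 0 0 0.5 0" --pt "64 0 0.4 0.3 0" --pt "64 0 0.7 0 0" --pt "64 0 0.7 0 0" --pt "64 0 0.7 0 0"

```text
clock: 32.58
position: [0.475, -0.0581, 0.139]
ee_rot: [-3.126, 0.306, 0.0]
force: [1.1, 0.0, -0.8]
width: 0.641
gripper_force: 0.0
```

>>> apply_moves --pt "64 0 0.7 0 0" --pt "64 0 0.5 0 0" --pt "64 0 0.2 0 0" --pt "64 0 0 0 0" --pt "64 0 0 0 0"

```text
clock: 33.2
position: [0.4755, 0.0218, 0.1386]
ee_rot: [3.126, -0.31, -0.001]
force: [1.0, -0.4, 0.0]
width: 0.64
gripper_force: 0.0
```

Run:
```python
from h import *
s,im,d,P=grab("top","pics/t5.png");print(s["position"])
for n,b in dict(holder=(135,165,330,365),vase=(168,192,322,365),shaker=(195,220,320,365),cup=(221,248,312,350)).items():
    r0,r1,c0,c1=b;q=P[r0:r1,c0:c1].reshape(-1,3);q=q[(q[:,2]>.03)&(q[:,2]<.09)]
    r=cv2.minAreaRect(q[:,:2].astype(np.float32)*1000);print(n,r,np.percentile(q[:,2],[2,98]))
_,im2,_,_=grab("scene")
a=cv2.resize(im[130:260,230:370],(560,520),interpolation=3);cv2.imwrite("pics/fin.png",np.hstack([cv2.resize(im[130:260,230:370],(300,280)),cv2.resize(im2[120:260,150:400],(500,280))])[...,::-1])
```

```text
[0.47553863 0.02181619 0.1385544 ]
holder ((642.5975952148438, -241.19326782226562), (36.62763595581055, 35.90960693359375), 77.55048370361328) [0.03093942 0.06322324]
vase ((587.7505493164062, -233.96031188964844), (36.392250061035156, 37.37555694580078), 46.24104690551758) [0.03224325 0.06986794]
shaker ((531.9445190429688, -221.24981689453125), (31.394603729248047, 30.21987533569336), 1.1968128681182861) [0.03220535 0.06505581]
cup ((476.352294921875, -209.68255615234375), (38.60887145996094, 37.44649887084961), 1.1706136465072632) [0.03090548 0.06405837]
```

View pics/fin.png

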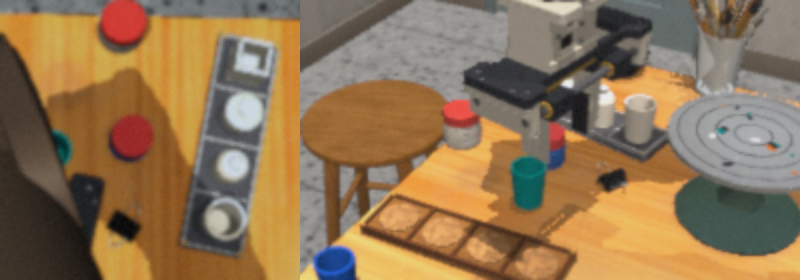

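The final view shows, from far to near, the holder (252,60), vase (243,112), shaker (233,165) and cup (223,217), all upright and central. The rack is empty and the look-alikes are untouched.

```bash
python3 -c "
from cell import arm;print(arm.sign_off())"
```

```text
the job is handed in; nothing more can be done
None
```

All four pieces now stand upright near the middle of their bays on the kiln carrier, far to near: holder, vase, shaker, cup. The job was handed in at about 33 s of the 96 s allowed.

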